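Dump the salvaged capacitor from its tipping cup

TASK

Two spring-loaded tipping cups stand on the repair bench: one holds a salvaged can capacitor, the other a small transformer. Push the paddle of the cup with the capacitor down past its latch until the capacitor drops into the tray under that cup, then let go so that the cup swings back level. Leave the transformer's cup alone.

Things in the scene. Friction and masses are not known exactly. Their poses are not given: they have to be found in the camera images.
- cup_cap (a joint): Hinge of the open steel cup (92x72x41 mm) holding the capacitor, rad: 0 level at rest, 1.3 fully tipped stop. Axle 150 mm above the bench, along y of tray_cap; the spout (3 mm lip) dips to +x of tray_cap. A spring always drives it back to 0; a ball catch resists up to about 0.32 rad (some 7 N at the paddle), beyond it 5 to 10 N hold it down. The capacitor rolls out between 0.5 and 1.2 rad.
- paddle_cap (a point): Centre of the top face of the black rubber paddle (46x34x8 mm) on a crank 90 mm to +y of this cup's middle. Axes turn with the cup. At rest: 53 mm ahead (+x) of the axle, 46 mm above it, 196 mm over the bench, sloping 38 deg up to +x; fully tipped: 53 mm ahead, 39 mm below the axle, sloping 36 deg down. Push straight down on it (the pad slides a little); free space below it.
- tray_cap (a point): Centre of the inner floor, 10 mm above the bench, of the fixed open aluminium tray under the capacitor's cup: inside 180x96 mm (x, y), walls 51 mm high. Its x axis points the way the cup dumps, y along the axle towards the paddle, z up. The axle is 45 mm behind it (-x) and 140 mm above it.
- capacitor_center (a point): centre of the salvaged can capacitor: a dark cylinder 25 mm in diameter, 42 mm long, about 35 g, lying in its cup with its axis (y) roughly along the axle.
- cup_coil (a joint): hinge of the other, identical tipping cup, which holds a transformer (a steel and copper block 34 x 34 x 30 mm); same meaning, must stay at rest.
- paddle_coil (a point): centre of the upper face of the other cup's paddle, same shape and offsets as paddle_cap; not to be pushed.
Mind the look-alikes: they are no part of the job. What is shaped like the part that bears capacitor_center but green or red is not meant.

How it is judged:
On the way:
1. the capacitor's cup is tipped past its latch (over 0.5 rad) (value of joint cup_cap above 0.5 rad), for 0.05 s.
At the end, for the whole second after the job is handed in: The capacitor lies in the tray under its cup (centre within the tray's walls and less than 35 mm above its floor), its cup has swung back to within 0.1 rad of level, and the transformer's cup is at rest (below 0.15 rad) (value of joint cup_cap below 0.1 rad and x of capacitor_center in the frame of tray_cap between -0.09 and 0.09 m and y of capacitor_center in the frame of tray_cap between -0.048 and 0.048 m and z of capacitor_center in the frame of tray_cap below 0.035 m and value of joint cup_coil below 0.15 rad); the robot touches nothing.
It fails at once if the transformer's cup is tipped (over 0.15 rad) (value of joint cup_coil above 0.15 rad).
It also fails if it takes over 32 s, if anything falls off the work surface, if the arm or the gripper's body presses on something with over 40 N, if the wrist force passes 120 N, or if a joint passes its speed limit or range.

ROBOT

A 7-joint arm with a two-finger parallel gripper is mounted at the origin on the work surface. World frame = base frame: x ahead of the robot, y to its left, z up, the work surface at z = 0. Lengths are in m, angles in rad, forces in N, time in s.
With the tool pointing down it reaches from about 0.425 to 1.025 m from the base axis. Payload 9.4 kg.
Tool frame: the origin (TCP) lies at the very end of the fingers, on their centre line; the grasp point (between the pads) lies 19 mm behind it; z points along the fingers, y is the direction in which the jaws open and shut (so a half turn about z gives the same grasp; the last joint's range is limited). The gripper opens to 85 mm and grips with 20 to 120 N. Pads are 22 mm wide; open, the fingers measure 114 mm over their backs; the gripper's body (76 mm by 85 mm) begins 54 mm behind the grasp point. The pads swing forward as they close: fully open they stand 13 mm farther back than shut.
Start: joints at [1.053, 0.599, -0.003, 1.599, 0.002, 0.943, -0.08], TCP at [0.309, -0.656, 0.231] pointing down, gripper open.
Joint ranges: [-2.57, 2.57], [-0.35, 1.97], [-1.29, 1.29], [0.11, 2.56], [-1.05, 4.19], [0.11, 1.86], [-2.63, 2.63]. Speed limits (rad/s): [2.22, 2.22, 3.01, 3.01, 3.14, 3.14, 3.14].

INTERFACE

Orientations are given as a unit quaternion [w, x, y, z].
In Python, from bench import ctrl gives the robot as it stands. The module is installed in compiled form; this text tells all that it offers. Calls block until the motion is done:
- ctrl.reach(position, orientation): joint-space move of the TCP to a pose.
- ctrl.servo_line(position, speed=0.15, orientation=None, until_force=None): straight line of the TCP; orientation=None keeps the orientation; speed is the mean speed in m/s. With until_force (N) it stops when the force on the tool has changed by that much, and returns True; else False.
- ctrl.movej(angles): joint-space move.
- ctrl.release() and ctrl.grab(squeeze=None): open the fingers fully, or close them until they stop; squeeze is the grip in N (None keeps the last).
- ctrl.pause(seconds).
- ctrl.inverse_kinematics(position, orientation): joint angles nearest the present ones, or None.
- ctrl.snapshot(name): name is "scene" or "top" or "wrist"; returns a dict with "pixels" (400x640x3 uint8, red, green, blue), "vertical_fov" (degrees; the focal length in pixels is half the picture's height over the tangent of half this angle, whatever the lens; pixels are square), "cx", "cy" (the principal point, pixels), "world_to_cam" (4x4, takes a point from world to camera coordinates). Camera axes: x right, y down, z forward; pixel columns grow to the right and rows downward; lengths in m; the calibration is good to about 2 mm. A picture is of the moment at which its call begins. There is no depth.
A pose or a line that the arm cannot do raises ctrl.PlanningError and nothing moves.
- ctrl.sign_off(): hands the job in, once; it reports no verdict.
Readings, each from a call of its own:
- ctrl.read_time_s(): time.
- ctrl.read_joint_pos(): joint angles.
- ctrl.read_qd(): joint speeds.
- ctrl.read_joint_torque(): joint torques, N m.
- ctrl.read_tool_pos(): TCP position.
- ctrl.read_orientation(): TCP orientation.
- ctrl.read_ft_force(): force on the tool from outside, world axes, zero at the start.
- ctrl.read_moment(): the same for the moment, N m.
- ctrl.read_gripper_width(): opening from 0.0 (shut) to 1.0 (fully open).
Only numpy, scipy, OpenCV 4.12 (cv2) and the standard library are available. Lean on these libraries where they do the work, as an engineer would, in place of code of your own. Each camera call takes 0.05 s, during which the arm holds its last target. There are 200 camera calls.

## Working session

There is one attempt and no reset: what is moved stays moved. The work goes in short steps, each a Python script; the robot and the scene stay as the last script left them, time stands still between calls to the robot, and variables do not carry over. Pictures are saved under pics/ and viewed, about 8 in all and at most 12, crops included, and the job is handed in when it is done.

```bash
mkdir -p pics
cat > h.py <<'E'
import numpy as np, cv2, pickle
from bench import ctrl
def snap(n,f):
    s=ctrl.snapshot(n); cv2.imwrite(f'pics/{f}.png',cv2.cvtColor(s['pixels'],cv2.COLOR_RGB2BGR)); pickle.dump(s,open(f'pics/{f}.pkl','wb')); return s
def load(f): return pickle.load(open(f'pics/{f}.pkl','rb'))
def ray(s,u,v):
    f=200/np.tan(np.radians(s['vertical_fov']/2)); T=np.array(s['world_to_cam']); R=T[:3,:3]
    d=R.T@np.array([(u-s['cx'])/f,(v-s['cy'])/f,1]); return -R.T@T[:3,3], d/np.linalg.norm(d)
def onz(s,u,v,z):
    o,d=ray(s,u,v); return o+d*(z-o[2])/d[2]
def proj(s,p):
    f=200/np.tan(np.radians(s['vertical_fov']/2)); T=np.array(s['world_to_cam']); c=T[:3,:3]@np.array(p)+T[:3,3]
    return np.array([s['cx']+f*c[0]/c[2], s['cy']+f*c[1]/c[2]])
def tri(s1,a,s2,b):
    o1,d1=ray(s1,*a);o2,d2=ray(s2,*b)
    t=np.linalg.lstsq(np.c_[d1,-d2],o2-o1,rcond=None)[0]; p,q=o1+d1*t[0],o2+d2*t[1]
    return (p+q)/2,np.linalg.norm(p-q)
E
python3 - <<'E'
from h import *
for n in("scene","top"):
    s=snap(n,n); print(n,s['vertical_fov'],s['cx'],s['cy'],ray(s,320,200))
print(ctrl.read_time_s())
E
```

```text
scene 56.01423576710791 322.3924211585181 190.08327596546908 (array([0.95448681, 0.19808729, 0.59907843]), array([-0.67109385, -0.2439368 , -0.70009133]))
top 44.28589867155941 314.2307452074626 204.17068131392048 (array([0.38591858, 0.02222643, 1.02563955]), array([ 0.08266233, -0.01556385, -0.99645607]))
0.1
```

View pics/scene.png

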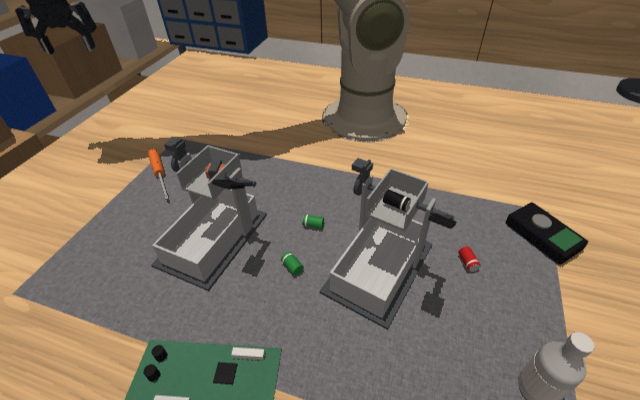

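View pics/top.png

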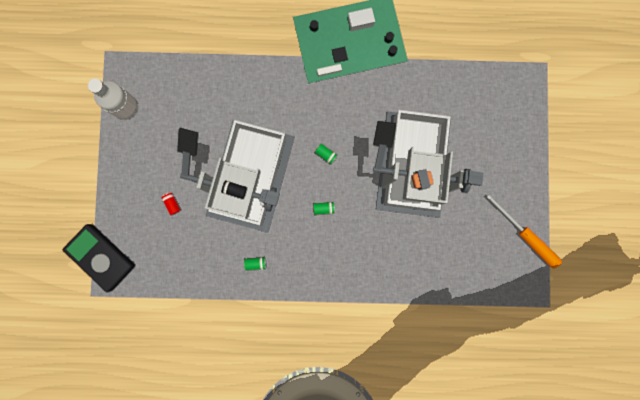

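The top view (x up, y left) shows:

- **Cup with the black can:** can at (235,190), paddle at (188,141). In the scene view these are at (397,200) and (438,216).
- **Transformer cup:** block at (423,180), paddle at (385,133).
- **Could be mistaken for the capacitor:** green cans at (325,153), (324,208) and (255,264), and a red can at (171,203).
- **Could be mistaken for the paddle:** the coil paddle at (385,133), the arm shadows at (202,153) and (361,146), and the catch blocks at (270,198) and (472,180).

My choice is the black can at (235,190), with the paddle at (188,141).

Run:
```python
from h import *
t=load('top');s=load('scene')
def blob(im,box,thr,near):
    x0,y0,x1,y1=box; c=im['pixels'][y0:y1,x0:x1].max(2)
    m=(c<thr).astype(np.uint8); n,l,st,ce=cv2.connectedComponentsWithStats(m)
    for i in range(1,n):
        if st[i,4]>40:
            r=cv2.minAreaRect(np.argwhere(l==i)[:,::-1].astype(np.float32)+np.float32([x0,y0]))
            print(near,thr,st[i,4],ce[i]+[x0,y0],r)
for thr in(40,55): blob(t,(165,115,225,215),thr,'top'); blob(s,(405,195,470,240),thr,'scene'); blob(t,(220,175,250,205),thr,'cap')
for p in[(188,141)]: print(onz(t,*p,.196))
print('tri',tri(t,(188,141),s,(440,217)))
print('cap',onz(t,235,190,.14))
a=cv2.resize(t['pixels'][100:240,150:300],None,fx=4,fy=4,interpolation=cv2.INTER_CUBIC)[:, :, ::-1]
cv2.imwrite('pics/crop1.png',a)
```

```text
scene 40 206 [441.74271845 220.14563107] ((441.8276062011719, 219.4310302734375), (26.368738174438477, 9.470462799072266), 21.801410675048828)
cap 40 104 [236.34615385 190.06730769] ((236.12974548339844, 190.078369140625), (17.498111724853516, 11.101741790771484), 17.10272979736328)
top 55 432 [187.43518519 141.2962963 ] ((187.4950714111328, 141.54949951171875), (19.40322494506836, 25.671960830688477), 5.710593223571777)
scene 55 239 [441.47280335 219.68619247] ((441.9000549316406, 219.30001831054688), (27.195587158203125, 10.75174331665039), 18.434947967529297)
cap 55 211 [236.20379147 190.20853081] ((236.10003662109375, 190.1999969482422), (18.024980545043945, 11.700427055358887), 18.43494987487793)
[0.55008918 0.23684362 0.196     ]
tri (array([0.54992247, 0.23573084, 0.19719817]), np.float64(0.001569135930394462))
cap [0.47368604 0.16255964 0.14      ]
```

View pics/crop1.png

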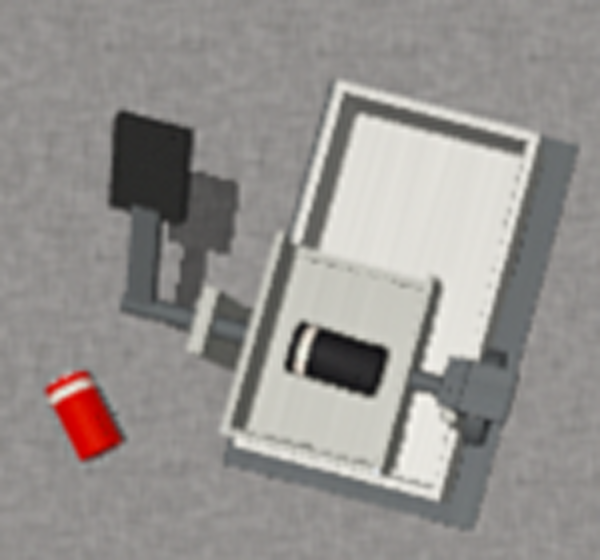

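The close crop confirms it: a black can with a white band lies in the left cup, and the black paddle is at crop (150,165). The triangulated paddle height of 0.197 matches the expected 0.196. Next I get the tray frame from the rim corners, cross-check it, and move above the paddle.

Run:
```python
from h import *
from scipy.spatial.transform import Rotation as Ro
t=load('top')
c=[onz(t,150+u/4,100+v/4,.061)[:2] for u,v in[(340,85),(535,135),(440,497)]]
ex=c[1]-c[2]; ey=c[0]-c[1]; print('outer',np.linalg.norm(ex),np.linalg.norm(ey))
yaw=np.arctan2(ex[1],ex[0]); yaw2=np.arctan2(-ey[0],ey[1]); ctr=(c[0]+c[2])/2
print(np.degrees([yaw,yaw2]),ctr)
y=(yaw+yaw2)/2; R=np.array([[np.cos(y),-np.sin(y)],[np.sin(y),np.cos(y)]])
pad=np.array([.550,.236]); print('paddle in tray (exp .008,.09)',R.T@(pad-ctr),'pred',ctr+R@[.008,.09])
q=ctrl.read_orientation(); r=Ro.from_quat(np.roll(q,-1)); print(r.as_matrix().round(3))
best=None
for k in(0,np.pi):   # tool y along tray +-y, z down
    a=y+np.pi/2+k; ty=np.array([np.cos(a),np.sin(a),0]); tz=np.array([0,0,-1.]); M=np.c_[np.cross(ty,tz),ty,tz]
    qq=np.roll(Ro.from_matrix(M).as_quat(),1)
    for z in(.36,.22,.11): print(k,z,qq.round(4),ctrl.inverse_kinematics([*(pad+R@[.004,.003]),z],qq))
```

```text
outer 0.1856349422826276 0.10033637740632141
[-12.85577525 -13.07995459] [0.51714268 0.15187276]
paddle in tray (exp .008,.09) [0.01314079 0.089355  ] pred [0.54513506 0.23778217]
[[ 0.904  0.427 -0.001]
 [ 0.427 -0.904  0.001]
 [-0.    -0.001 -1.   ]]
0 0.36 [0.     0.1129 0.9936 0.    ] [ 0.15148381  0.48052765 -0.9766304   1.6905541   0.42359531  1.19945848
  0.41404391]
0 0.22 [0.     0.1129 0.9936 0.    ] [ 0.0431533   0.58468608 -0.82067147  1.86345772  0.52955891  0.92623185
  0.31945095]
0 0.11 [0.     0.1129 0.9936 0.    ] [-0.09033095  0.6824648  -0.62152989  1.95664666  0.60951814  0.69646833
  0.25512647]
3.141592653589793 0.36 [ 0.      0.9936 -0.1129  0.    ] [-0.2136611   0.35727363 -0.39769081  1.71184896  0.15233644  1.10298477
 -2.45484094]
3.141592653589793 0.22 [ 0.      0.9936 -0.1129  0.    ] [-0.44451366  0.46681998 -0.07874808  1.89439119  0.05024767  0.7822592
 -2.34765043]
3.141592653589793 0.11 [ 0.      0.9936 -0.1129  0.    ] [-0.58409507  0.61348402  0.12611093  1.98951004 -0.13974614  0.54668745
 -2.15833973]
```

The tray frame agrees with the measured paddle to about 5 mm. I lift, swing over high with the fingers shut, then descend close to the paddle and look.

```bash
cat >> h.py <<'E'
Q=[0,.1129,.9936,0]; Y=np.radians(-12.97); R2=np.array([[np.cos(Y),-np.sin(Y)],[np.sin(Y),np.cos(Y)]])
PAD=np.array([.548,.2365]); XY=PAD+R2@[.004,.003]
E
python3 - <<'E'
from h import *
p=ctrl.read_tool_pos()
ctrl.servo_line([p[0],p[1],.40],speed=.2)
ctrl.grab(20)
ctrl.reach([*XY,.36],Q)
ctrl.servo_line([*XY,.235],speed=.15)
print(ctrl.read_tool_pos(),ctrl.read_ft_force(),ctrl.read_gripper_width(),ctrl.read_time_s())
a=snap('scene','s2')['pixels'];b=snap('top','t2')['pixels']
f=lambda i,x,y:cv2.resize(i[y:y+130,x:x+130],None,fx=3,fy=3)
cv2.imwrite('pics/c2.png',np.hstack([f(a,350,120),f(b,150,90)])[:,:,::-1])
E
```

```text
[0.55284743 0.23905417 0.23584988] [-0.15361623  1.00099189 -0.31067799] 0.0005774773489410956 6.0833
```

View pics/c2.png

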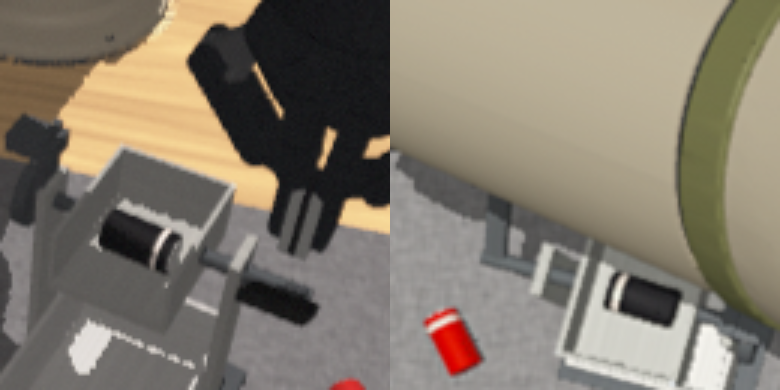

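The shut fingers hang right over the paddle: crop fingertips at (305,245), paddle at (278,300), and the cup is untouched. Now I push straight down with a force guard, dwell, and look before releasing.

Run:
```python
from h import *
for z in(.19,.16,.135,.118):
    r=ctrl.servo_line([*XY,z],speed=.08,until_force=30)
    print(z,r,ctrl.read_tool_pos().round(4) if hasattr(ctrl.read_tool_pos(),'round') else ctrl.read_tool_pos(),np.round(ctrl.read_ft_force(),1),ctrl.read_time_s())
    if r: break
ctrl.pause(.8)
a=snap('scene','s3')['pixels']
cv2.imwrite('pics/c3.png',cv2.resize(a[130:330,310:480],None,fx=3,fy=3)[:,:,::-1]); print(ctrl.read_time_s())
```

```text
0.19 False [0.5522 0.2385 0.189 ] [-0.8 -0.3  4.4] 6.8917
0.16 False [0.5531 0.2386 0.1601] [ 2.2 -1.   6. ] 7.4167
0.135 False [0.552  0.2389 0.1352] [-1.  -1.1  8.8] 7.8833
0.118 False [0.5527 0.2392 0.1185] [1.8 0.4 8.6] 8.25
9.1
```

View pics/c3.png

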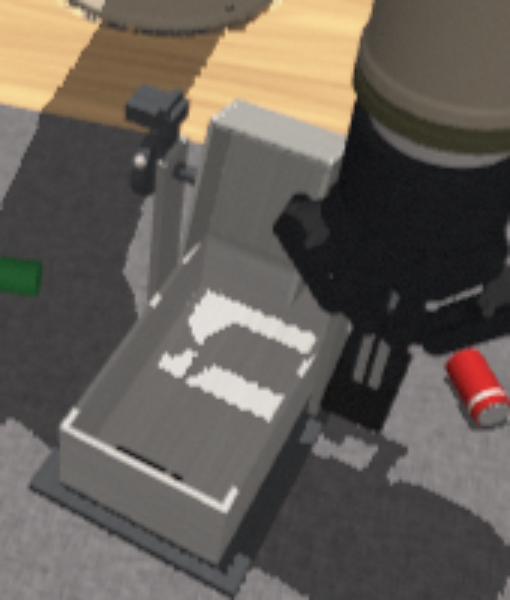

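The cup is fully tipped and empty. The black can shows just behind the tray's front wall at crop (150,460). I let the paddle up under control, retreat, and check.

Run:
```python
from h import *
ctrl.servo_line([*XY,.24],speed=.1); ctrl.servo_line([*XY,.36],speed=.2)
ctrl.reach([.45,.45,.40],Q)
ctrl.pause(.5)
a=snap('scene','s4')['pixels'];b=snap('top','t4')
cv2.imwrite('pics/c4.png',np.hstack([cv2.resize(a[130:330,310:490],None,fx=2,fy=2),cv2.resize(b['pixels'][100:240,150:310],None,fx=2.5,fy=400/140)])[:,:,::-1])
print(np.round(ctrl.read_ft_force(),1),ctrl.read_time_s())
```

```text
[0.3 0.2 0.7] 12.7583
```

View pics/c4.png

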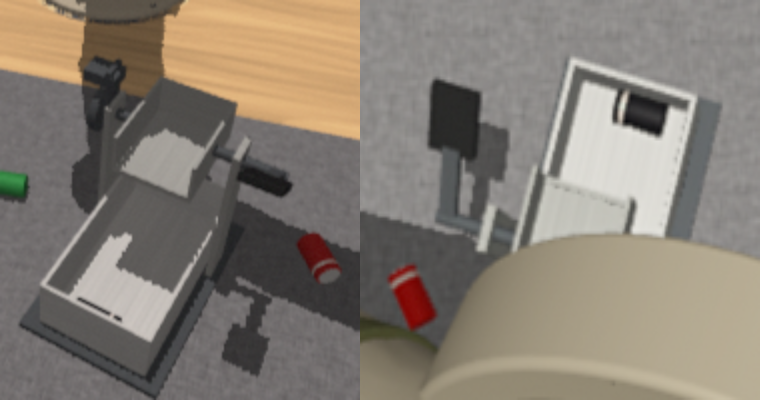

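The can lies in the tray at its front end (top crop (643,112)), the cup is back level, and the arm is clear. One numeric check on both paddles and the can, then I hand in.

Run:
```python
from h import *
def c(s,x0,y0,x1,y1):
    m=(s['pixels'][y0:y1,x0:x1].max(2)<55).astype(np.uint8);n,l,st,ce=cv2.connectedComponentsWithStats(m);i=1+st[1:,4].argmax();return (ce[i]+[x0,y0]).round(1),st[i,4]
a,b=load('top'),load('t4')
for n,bx in(('padcap',(165,120,198,165)),('padcoil',(372,115,397,150))): print(n,c(a,*bx),c(b,*bx))
p,_=c(b,250,125,285,155); w=onz(b,*p,.0225)[:2]
print('cap in tray',R2.T@(w-[.517,.152]))
ctrl.sign_off()
```

```text
padcap (array([187.4, 141.3]), np.int32(432)) (array([187.5, 141.3]), np.int32(435))
padcoil (array([384.6, 133.5]), np.int32(441)) (array([384.6, 133.5]), np.int32(444))
cap in tray [ 0.07901069 -0.00889744]
the job is handed in; nothing more can be done
```

The job is handed in. The capacitor is in the tray under its cup, and the cup has swung back level. I pushed its paddle down with the shut fingers to a tip height of 118 mm, close to the full-tip stop. The force stayed at about 9 N at every stop, and the can dropped out before I raised the arm and moved clear. `sign_off` reports no verdict, so this rests on my own checks.

- **Capacitor:** it lies on the tray floor at about x = +0.079 m, y = −0.009 m in the tray frame, inside the ±0.09 and ±0.048 limits. It rests near the front wall.
- **Capacitor's cup:** its paddle is back within 0.1 px of its starting place in the top view.
- **Transformer's cup:** its paddle has not moved in the top view (384.6, 133.5 before and after).
- **Robot:** it was clear of everything, with a tool force under 1 N. The clock read about 13 s of the 32 s allowed.
- **Disagreement:** the paddle measured directly and the paddle predicted from the tray frame differed by about 5 mm. I used a point between the two, and it did no harm.

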